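# Lock the large load weight on the keeper peg

## Robot

A 6-joint arm with a two-finger parallel gripper is mounted at the origin on a cart in front of the work surface, level with it; the furniture and walls round the work are solid. World frame = base frame: x ahead of the robot, y to its left, z up, the work surface at z = 0. Lengths are in mm, angles in rad, forces in N, time in s.
With the tool pointing down it reaches from about 275 to 750 mm from the base axis. Payload 10.2 kg.
Tool frame: the origin (TCP) lies midway between the tips of the shut fingers; the grasp point (between the pads) lies 19 mm behind it; z points along the fingers, y is the direction in which the jaws open and shut (so a half turn about z gives the same grasp; the last joint's range is limited). The gripper opens to 85 mm and grips with 20 to 120 N. Pads are 22 mm wide; open, the fingers measure 114 mm over their backs; the gripper's body (76 mm by 85 mm) begins 54 mm behind the grasp point. The pads swing forward as they close: fully open they stand 13 mm farther back than shut.
Start: joints at [-1.347, 0.313, 1.498, -0, 1.331, -0.223], TCP at [226.832, -473.475, 231.294] pointing down, gripper open.
Joint ranges: [-2.94, 2.94], [-0.97, 2.17], [0.19, 2.56], [-1.23, 4.37], [0.02, 3.11], [-2.88, 2.88]. Speed limits (rad/s): [2.39, 2.39, 3.01, 3.14, 3.14, 3.14].

## Interface

Orientations are given as a 3x3 rotation matrix whose columns are the frame's x, y, z axes.
In Python, from workcell import robot gives the robot as it stands. The module is installed in compiled form; this text tells all that it offers.
- The arm moves only by the tool step_arm, never from a script. Its argument "targets" is text: rows parted by semicolons, each of 7 numbers parted by spaces: the shift along the tool's x, y, z in cm, then the turn, a rotation vector about the tool's x, y, z in degrees, then the opening in per cent of the stroke, from 0 (shut) to 100 (fully open). A call has 1 to 12 rows; each row is the pose to reach, as a shift and turn from the pose commanded when the call began, along the tool's axes at that moment; what a row does not reach only later rows make up. A row lasts 1/10 s, in which the tool goes at most 50 mm and 8.59 degrees, less where a joint would pass 70% of its speed; a pose out of reach is approached as far as the arm can. A call with a gripper value outside its range is refused whole. The fingers move at their own pace and stop on an object; "squeeze" is the grip in N (left out, the last holds). Time passes only in rows, so rows that repeat a pose let the fingers close. It gives the time, the measured TCP pose, the force and the opening at its end, in the units of the state.
- robot.sense(): the state, without advancing time (a new reading comes with each control period).
- robot.read_camera(name): name is "side" or "top" or "wrist"; returns the picture (420x560x3 uint8, blue, green, red); there is no depth.
- robot.get_calibration(name): a dict with "intrinsics" (3x3 intrinsics, pixels), "rvec" (rotation vector, rad) and "tvec" (3), from world to camera coordinates, as OpenCV has them. Camera axes: x right, y down, z forward; pixel columns grow to the right and rows downward; lengths in mm; the calibration is good to about 2 mm. A picture is of the moment at which its call begins: read the wrist's pose just before it. get_calibration takes no time and is no camera call; for the wrist camera it gives the pose at the moment of the call.
- robot.sign_off(): hands the job in, once; it reports no verdict.
The state is a dict: "time": time; "joints": joint angles; "joint_vel": joint speeds; "tau": joint torques, N m; "tool_pos": TCP position; "tool_rot": TCP orientation; "contact_force": force on the tool from outside, world axes, zero at the start; "wrist_torque": the same for the moment, N m; "width": opening from 0.0 (shut) to 1.0 (fully open).
Only numpy, scipy, OpenCV 4.12 (cv2) and the standard library are available. Lean on these libraries where they do the work, as an engineer would, in place of code of your own. Each camera call takes 0.05 s, during which the arm holds its last target.

## Task

Put the larger of the two eye weights away on the keeper peg: swing the peg's wire bail up and over until it rests back by itself, hang the weight by its eye on the peg behind where the bail's crossbar comes down, then tip the bail forward again so that it drops fully shut in front of the weight. Let go of everything, and leave the smaller weight standing where it is.

Things in the scene. Friction and masses are not known exactly. Their poses are not given: they have to be found in the camera images.
- stand: Fixed grey stand. Origin on the table at the front face of its post; x points back into the post (16 mm thick, 80 wide, top at z 147 mm), y along its width, z up. Base plate 76 x 90 x 10 mm, x -60 to +16. Steel peg, diameter 9 mm, sticks out level along -x from (0, 0, 130) mm. Bail brackets at y +-37 mm (6 mm thick, x -18 to +2, top z 147).
- peg_tip (a point): Centre of the peg's free end, (-93, 0, 130) mm in the stand's frame, axes as the stand. For the bail to clear it, the weight must hang with its eye centre 28 to 60 mm (best 42) in front of the post, i.e. at x -28 to -60 mm in the stand's frame; the eye centre is then at about z 123 mm.
- bail_hinge (a point): Middle of the bail's hinge axis, (-8, 0, 138.5) mm in the stand's frame; the axis runs along the stand's y. This point's axes turn with the bail.
- bail_knob (a point): Centre of the bail's black knob: barrel 14 mm long along y, flat ends, diameter 16 mm, on a thin stem rising forward from the crossbar. Pinch it across its ends (along the stand's y); it turns between the fingers as the bail swings. Bail shut: (-94, 0, +26) mm from the hinge, in the stand's axes; it moves on a 97.5 mm radius about the hinge. Its axes turn with the bail.
- bail (a joint): Angle of the wire bail (60 g, 8 mm wire; two 72 mm arms at y +-30 mm, joined by a crossbar). 0: shut, arms level, crossbar on top of the peg 13 mm short of its tip. Grows as the front swings up and back over the post. Falls shut by its own weight from below about 1.2 rad; from above about 1.5 rad it falls back on its stop at 2.2 rad and stays.
- large_weight_eye (a point): Eye centre of the large weight: round through hole, diameter 23 mm, along the weight's x, 63 mm above its underside. Weight: 0.2 to 0.4 kg; upright steel cylinder, diameter 48 mm, 40 high, with a flat upright lug on top, 10 mm thick (x), 34 wide (y), top 105 mm above the underside. z up; either face of the lug may lead.
- large_weight_grip (a point): Point on the lug's centre line, 89 mm above the large weight's underside, 26 mm above the eye centre, 16 mm below the lug's top. Grip the lug here across its 34 mm width (along the weight's y). Axes as the weight.
- small_weight: The smaller eye weight, to be left alone: cylinder 36 mm in diameter, 26 mm high, lug 28 mm wide, 75 mm high in all. Origin at the centre of its underside, z up.
Mind the look-alikes: they are no part of the job. What is shaped like the part that bears large_weight_eye but orange is not meant.

How it is judged:
By the outcome, as a careful person would: the job done as asked, in the order asked, and still so for the second after the job is handed in, with the robot touching nothing.
It also fails if it takes over 61 s, if anything falls off the work surface, if the arm or the gripper's body presses on something with over 40 N, if the wrist force passes 120 N, or if a joint passes its speed limit or range.

## Working session

There is one attempt and no reset: what is moved stays moved. The work goes in short steps, Python scripts to look and compute and a tool call to move; the robot and the scene stay as the last step left them, time stands still between calls to the robot, and variables do not carry over. Pictures are saved under pics/ and viewed, and the job is handed in when it is done.

Besides the shell and the picture viewer there is one more tool, called as a command line: name --argument value ..., lists and objects as JSON in quotes. step_arm: Moves the arm, as the interface text tells. Its arguments: {"type":"object","properties":{"targets":{"type":"string"},"squeeze":{"type":"number"}},"required":["targets"]}

```bash
mkdir -p pics; python3 - <<'E'
from workcell import robot
import cv2
s=robot.sense();print(s)
for n in("side","top","wrist"):
    c=robot.get_calibration(n);print(n,c)
    cv2.imwrite(f"pics/{n}0.png",robot.read_camera(n))
E
```

```text
{'time': 0.0, 'joints': array([-1.34741130e+00,  3.13467239e-01,  1.49843956e+00,  4.59741337e-08,
        1.33101474e+00, -2.23374940e-01]), 'joint_vel': array([-8.51854297e-05, -5.36715687e-04, -8.93606307e-04,  5.36033966e-04,
        7.40311614e-04, -2.75184042e-05]), 'tau': array([ 1.15571152e-04, -4.12265897e+01, -2.59742457e+01, -1.85445106e-04,
        4.20048207e-03, -1.51817716e-06]), 'tool_pos': array([ 226.76562388, -473.21061183,  230.72532756]), 'tool_rot': array([[ 9.01851725e-01,  4.32045575e-01, -2.94346910e-04],
       [ 4.32045575e-01, -9.01850842e-01,  1.29587703e-03],
       [ 2.94420926e-04, -1.29586021e-03, -9.99999117e-01]]), 'contact_force': array([-0.38026733,  0.57866831,  0.20575694]), 'wrist_torque': array([-0.03168337,  0.01964326, -0.01242759]), 'width': 0.997340930587439}
side {'intrinsics': array([[472.16838093,   0.        , 273.91184   ],
       [  0.        , 472.16838093, 213.23252896],
       [  0.        ,   0.        ,   1.        ]]), 'rvec': array([ 2.29304957, -0.44692355,  0.18600921]), 'tvec': array([-530.74581291,   85.23722185, 1323.47138483])}
top {'intrinsics': array([[441.00705884,   0.        , 276.38207741],
       [  0.        , 441.00705884, 205.16023759],
       [  0.        ,   0.        ,   1.        ]]), 'rvec': array([ 2.14750404, -2.20573176,  0.04998841]), 'tvec': array([-192.01648925,  532.94619067, 1123.66123699])}
wrist {'intrinsics': array([[324.87048745,   0.        , 278.08683859],
       [  0.        , 324.87048745, 203.59773025],
       [  0.        ,   0.        ,   1.        ]]), 'rvec': array([-2.41373049,  1.52099053,  0.25554013]), 'tvec': array([-524.23424048,  -42.0489055 ,  381.82636606])}
```

View pics/side0.png

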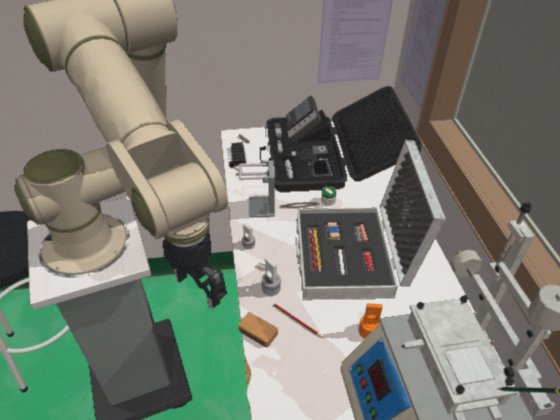

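View pics/top0.png

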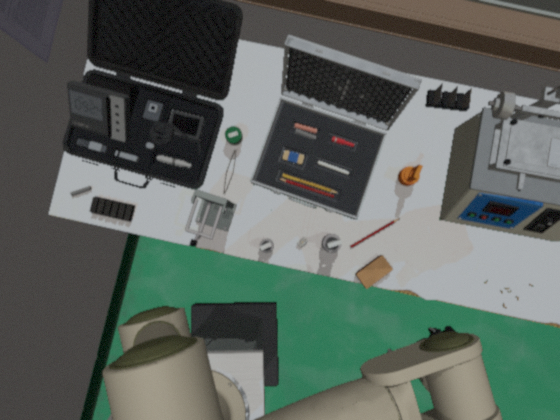

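View pics/wrist0.png

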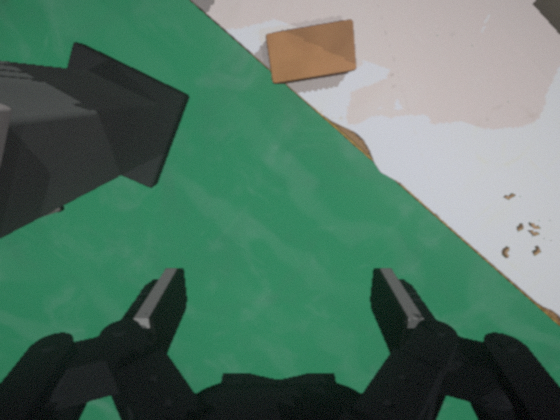

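Top view: stand at about (208,218), small weight (266,245), large weight (331,243), orange look-alike (410,175). I'll enlarge the relevant areas.

```bash
python3 - <<'E'
import cv2
a=cv2.imread("pics/top0.png")[180:265,170:360];cv2.imwrite("pics/topz.png",cv2.resize(a,None,fx=4.2,fy=4.2,interpolation=cv2.INTER_CUBIC))
a=cv2.imread("pics/side0.png")[145:300,220:345];cv2.imwrite("pics/sidez.png",cv2.resize(a,None,fx=3.8,fy=3.8,interpolation=cv2.INTER_CUBIC))
E
```

```text
(no output)
```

View pics/topz.png

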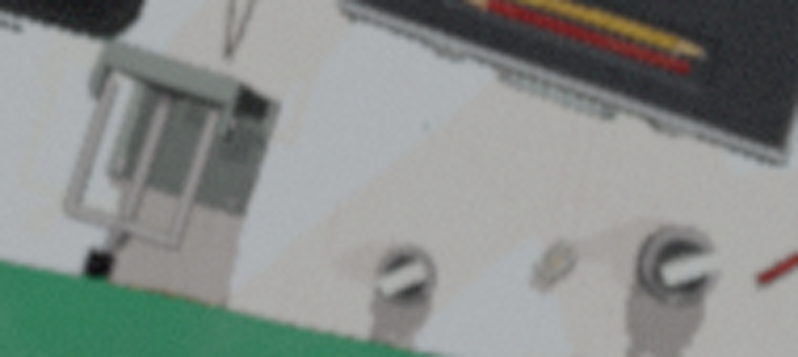

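View pics/sidez.png

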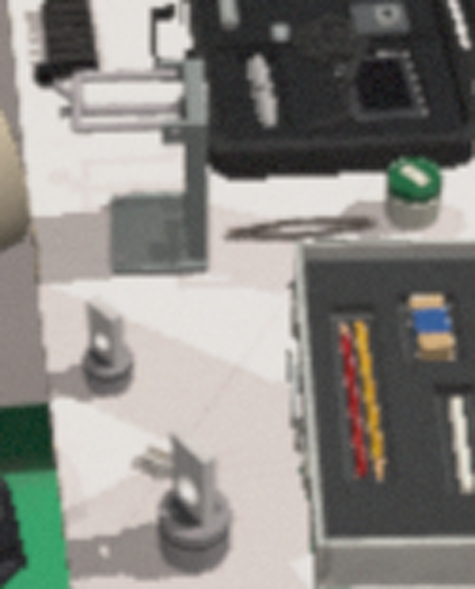

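```bash
cat > h.py <<'E'
import numpy as np,cv2
from scipy.optimize import least_squares
def proj(c,P):
    return cv2.projectPoints(np.asarray(P,float).reshape(-1,3),c["rvec"],c["tvec"],c["intrinsics"],None)[0].reshape(-1,2)
def T(p,L):
    c,s=np.cos(p[2]),np.sin(p[2]);L=np.asarray(L,float)
    return np.c_[p[0]+c*L[:,0]-s*L[:,1],p[1]+s*L[:,0]+c*L[:,1],L[:,2]]
def fit(obs,p0):
    # obs: list of (calib, local pts, px)
    def r(p): return np.concatenate([(proj(c,T(p,L))-np.asarray(q)).ravel() for c,L,q in obs])
    o=least_squares(r,p0,loss="soft_l1");return o.x,r(o.x).reshape(-1,2)
def tri(obs):
    def r(P): return np.concatenate([(proj(c,P)-q).ravel() for c,q in obs])
    o=least_squares(r,[400,0,50]);return o.x,r(o.x)
E
python3 - <<'E'
from h import *
from workcell import robot
ct,cs=robot.get_calibration("top"),robot.get_calibration("side")
t=lambda *a:np.array(a)/4.2+[170,180]
s=lambda *a:np.array(a)/3.8+[220,145]
p,r=fit([(ct,[(-80,30,138.5),(-80,-30,138.5),(-102,0,164.5),(-60,-45,10)],t((68,212),(175,243),(97,263),(240,213))),
 (cs,[(-80,30,138.5),(-80,-30,138.5),(-60,-45,0),(16,-45,0)],s((78,73),(75,125),(112,270),(207,268)))],[450,50,0])
print("stand",p,np.degrees(p[2]));print(r.round(1))
# weights: lug top ends + eye centre in side
for n,to,hh,w,si,eye,ez in(("L",t((655,272),(718,262)),105,17,s((173,437),(214,470)),s((188,492)),63),("S",t((380,287),(422,265)),75,14,s((88,300),(121,322)),s((101,342)),None)):
    obs=[(ct,[(0,w,hh),(0,-w,hh)],to),(cs,[(0,w,hh),(0,-w,hh)],si)]
    if ez:obs.append((cs,[(0,0,ez)],eye))
    p,r=fit(obs,[400,-100,.0]);print(n,p,np.degrees(p[2]));print(r.round(1))
E
```

```text
stand [534.82254424 -50.94306409   5.97866185] 342.5520909861447
[[-0.4 -0.4]
 [-1.  -0.6]
 [ 0.   0.5]
 [-0.3  0.4]
 [-0.9  0.9]
 [ 0.4  0.5]
 [ 0.1  1.5]
 [ 0.7  0.6]]
L [ 424.62213707 -344.41963744   -5.99695312] -343.60010367242865
[[ 2.4  2. ]
 [ 1.1 -0. ]
 [ 0.4 -1.9]
 [-1.6 -2.1]
 [ 1.  -1. ]]
S [ 424.7143119  -179.01190087  -68.63257065] -3932.356635433023
[[ 0.3  0.5]
 [ 0.3  0.1]
 [ 0.7 -0.3]
 [-0.3 -1.3]]
```

```bash
cat >> h.py <<'E'
from scipy.spatial.transform import Rotation as Ro
def Rdown(yawdeg):
    a=np.radians(yawdeg);x=np.array([np.cos(a),np.sin(a),0]);z=np.array([0,0,-1.]);return np.c_[x,np.cross(z,x),z]
def move(s,p,R):
    R0=s["tool_rot"];d=R0.T@(np.array(p)-s["tool_pos"])/10;v=np.degrees(Ro.from_matrix(R0.T@R).as_rotvec())
    print("move cm",d.round(2),"deg",v.round(2),"dist",np.linalg.norm(d).round(1))
def loc(p,L): return T(p,[L])[0]
E
python3 - <<'E'
from h import *
from workcell import robot
s=robot.sense();c=robot.get_calibration("wrist")
Rc=cv2.Rodrigues(c["rvec"])[0];pc=-Rc.T@c["tvec"]
print("cam in tool",s["tool_rot"].T@(pc-s["tool_pos"]),"\n",s["tool_rot"].T@Rc.T)
p=[534.8,-50.9,np.radians(-17.4)]
for n,L in(("knob",(-102,0,164.5)),("back",(-170,0,300)),("tip",(-93,0,130))):print(n,loc(p,L))
move(s,loc(p,(-190,-20,320)),Rdown(-17.4))
E
```

```text
cam in tool [  83.24402065    0.19646058 -142.96689656] 
 [[-9.56365813e-04 -9.46126212e-01 -3.23796659e-01]
 [ 9.99999078e-01 -5.92565813e-04 -1.22213393e-03]
 [ 9.64422111e-04 -3.23797529e-01  9.46125906e-01]]
knob [437.46748649 -20.39783919 164.5       ]
back [ 3.72579144e+02 -6.30653165e-02  3.00000000e+02]
tip [446.05564945 -23.08920632 130.        ]
move cm [ 30.77 -36.29  -8.87] deg [-6.0e-02  1.0e-02  4.3e+01] dist 48.4
```

```bash
python3 - <<'E'
from h import *
from workcell import robot
s=robot.sense()
move(s,(410,-300,270),Rdown(16.4))
E
```

```text
move cm [24.01 -7.71 -3.9 ] deg [-0.06 -0.01  9.2 ] dist 25.5
```

step_arm --targets "4.8 -1.54 -0.8 0 0 1.8 100;9.6 -3.1 -1.6 0 0 3.7 100;14.4 -4.6 -2.4 0 0 5.5 100;19.2 -6.2 -3.1 0 0 7.4 100;24 -7.7 -3.9 0 0 9.2 100;24 -7.7 -3.9 0 0 9.2 100;24 -7.7 -3.9 0 0 9.2 100;24 -7.7 -3.9 0 0 9.2 100"

```text
time: 0.95
tool_pos: [409.4, -300.9, 269.9]
tool_rot: [[0.959, 0.282, -0.001], [0.282, -0.959, 0.0], [-0.001, -0.001, -1.0]]
contact_force: [-0.3, -0.6, 0.6]
width: 0.999
```

```bash
cat > snap.py <<'E'
import sys,pickle
from h import *
from workcell import robot
n,out=sys.argv[1],sys.argv[2]
s=robot.sense();c=robot.get_calibration(n)
cv2.imwrite(f"pics/{out}.png",robot.read_camera(n));pickle.dump((s,c),open(f"pics/{out}.pkl","wb"))
print(s["time"],s["tool_pos"].round(1),s["contact_force"].round(1),s["width"])
E
python3 snap.py wrist w1
```

```text
0.95 [ 409.4 -300.9  269.9] [-0.3 -0.6  0.6] 0.998526311666961
```

View pics/w1.png

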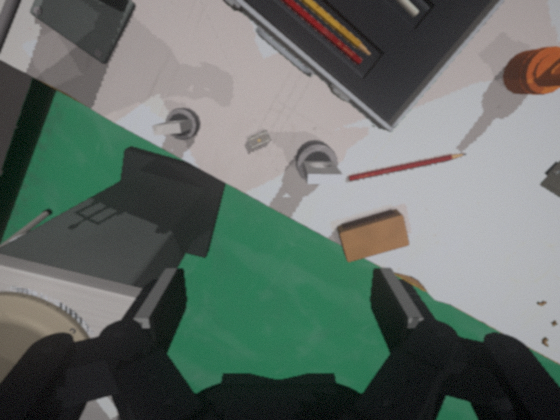

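```bash
python3 - <<'E'
import cv2
a=cv2.imread("pics/w1.png")[130:200,285:355];cv2.imwrite("pics/w1z.png",cv2.resize(a,None,fx=8,fy=8,interpolation=cv2.INTER_CUBIC))
E
```

```text
(no output)
```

View pics/w1z.png

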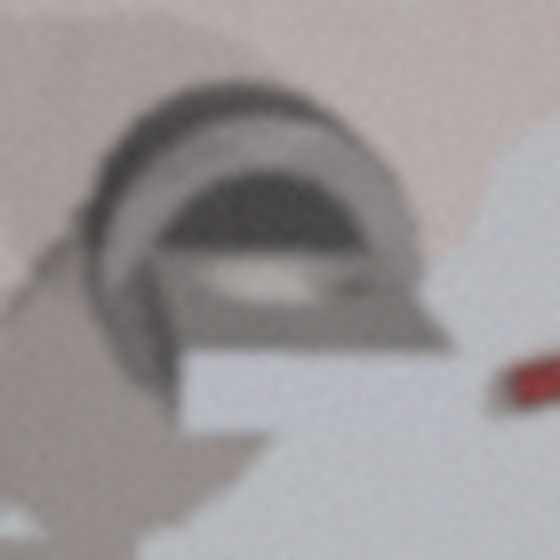

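```bash
python3 - <<'E'
from h import *
import pickle
s,c=pickle.load(open("pics/w1.pkl","rb"))
q=np.array([(182,352),(450,352),(180,433)])/8-0.44+[285,130]
p,r=fit([(c,[(5,17,105),(5,-17,105),(-5,17,105)],q)],[424,-344,.286]);print(p,np.degrees(p[2]),r.round(2))
th=np.linspace(0,2*np.pi,60)
for z in(40,0):
  e=proj(c,T(p,np.c_[24*np.cos(th),24*np.sin(th),z+0*th]));print(z,((e-[285,130]+.44)*8).min(0),((e-[285,130]+.44)*8).max(0))
E
```

```text
[ 4.25367576e+02 -3.42812460e+02  2.91043317e-01] 16.675553707117754 [[-0.42  0.13]
 [ 1.13 -0.07]
 [-0.4  -0.04]]
40 [ 93.15644863 114.13163055] [423.15007864 438.79737454]
0 [80.42715227 75.82120151] [380.34203826 372.92312474]
```

```bash
python3 - <<'E'
from h import *
from workcell import robot
s=robot.sense()
move(s,(437,-20,280),Rdown(-17.4))
E
```

```text
move cm [ 10.57 -26.2   -1.  ] deg [-3.000e-02  4.000e-02  3.372e+01] dist 28.3
```

step_arm --targets "1.8 -4.4 -0.2 0 0 5.6 100;3.6 -8.8 -0.4 0 0 11.3 100;5.3 -13.1 -0.5 0 0 16.9 100;7.1 -17.5 -0.7 0 0 22.5 100;8.8 -21.8 -0.9 0 0 28.1 100;10.6 -26.2 -1 0 0 33.7 100;10.6 -26.2 -1 0 0 33.7 100;10.6 -26.2 -1 0 0 33.7 100;10.6 -26.2 -1 0 0 33.7 100"

```text
time: 1.9
tool_pos: [437.6, -20.6, 280.1]
tool_rot: [[0.954, -0.299, -0.0], [-0.299, -0.954, -0.0], [-0.0, 0.0, -1.0]]
contact_force: [0.7, -0.4, -0.1]
width: 1.001
```

```bash
python3 snap.py wrist w2; python3 -c "
import cv2
a=cv2.imread('pics/w2.png')[40:300,140:420];cv2.imwrite('pics/w2z.png',cv2.resize(a,None,fx=2.3,fy=2.3,interpolation=cv2.INTER_CUBIC))"
```

```text
1.9 [437.6 -20.6 280.1] [ 0.7 -0.4 -0.1] 1.0009795789918745
```

View pics/w2z.png

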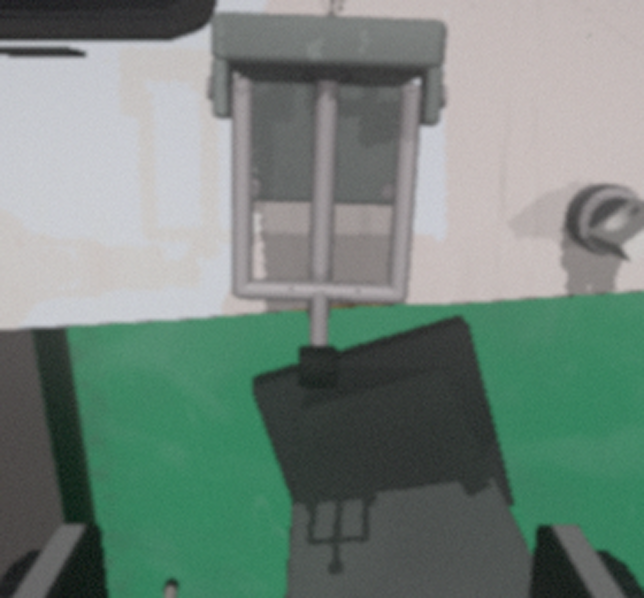

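```bash
python3 - <<'E'
from h import *
import pickle
s,c=pickle.load(open("pics/w2.pkl","rb"))
u=lambda *a:(np.array(a)+.5)/2.3-.5+[140,40]
from workcell import robot
L=[(-80,30,138.5),(-80,-30,138.5),(-102,0,164.5),(16,40,147),(16,-40,147),(0,40,147),(0,-40,147)]
p,r=fit([(c,L,u((242,290),(400,292),(318,367),(214,13),(444,20),(212,60),(443,67)))],[535,-51,-.3])
print(p,np.degrees(p[2]));print(r.round(1))
for n,l in(("knob",(-102,0,164.5)),("tip",(-93,0,130))):print(n,loc(p,l))
E
```

```text
[ 5.32937435e+02 -5.37724636e+01 -3.31867133e-01] -19.01458608601393
[[ 0.5 -0.4]
 [-0.9  0.5]
 [ 0.4 -0.4]
 [-2.  -0.8]
 [ 1.8 -0.7]
 [-0.8  1.3]
 [ 0.5  1.3]]
knob [436.50299765 -20.53996097 164.5       ]
tip [445.01191862 -23.47224061 130.        ]
```

```bash
python3 - <<'E'
from h import *
import pickle
s,c=pickle.load(open("pics/w2.pkl","rb"))
from workcell import robot
ct,cs=robot.get_calibration("top"),robot.get_calibration("side")
u=lambda *a:(np.array(a)+.5)/2.3-.5+[140,40]
t=lambda *a:np.array(a)/4.2+[170,180]
s_=lambda *a:np.array(a)/3.8+[220,145]
L=[(-80,30,138.5),(-80,-30,138.5),(-102,0,164.5),(16,40,147),(16,-40,147),(-80,0,130)]
w=[(c,L,u((242,290),(400,292),(318,367),(213,13),(445,20),(319,282)))]
p,r=fit(w+[(ct,[(-80,30,138.5),(-80,-30,138.5),(-102,0,164.5),(-60,-45,10)],t((68,212),(175,243),(97,263),(240,213))),
 (cs,[(-80,30,138.5),(-80,-30,138.5),(-60,-45,0),(16,-45,0)],s_((78,73),(75,125),(112,270),(207,268)))],[535,-51,-.3])
print(p,np.degrees(p[2]));print(r.round(1))
for n,l in(("knob",(-102,0,164.5)),("tip",(-93,0,130))):print(n,loc(p,l))
ss=robot.sense()
move(ss,loc(p,(-102,0,149)),Rdown(-18.5))
E
```

```text
[ 5.33101198e+02 -5.32723573e+01 -3.28571754e-01] -18.82577477615208
[[ 0.2 -0.3]
 [-1.2  0.4]
 [ 0.2 -0.4]
 [-2.4 -0.6]
 [ 0.6 -0.9]
 [ 0.4  2. ]
 [-0.1 -0.2]
 [-0.9  0.2]
 [ 0.   0.9]
 [-0.1  1.3]
 [-1.   1.1]
 [-0.1  0.7]
 [-0.5  1.9]
 [ 0.1  1.3]]
knob [436.5577702  -20.35782254 164.5       ]
tip [445.07630793 -23.2620462  130.        ]
move cm [-0.11  0.   13.11] deg [0.01 0.02 1.09] dist 13.1
```

step_arm --targets "-0.1 0 3 0 0 1.1 50;-0.1 0 6.5 0 0 1.1 50;-0.1 0 10 0 0 1.1 50;-0.1 0 13.2 0 0 1.1 50;-0.1 0 13.2 0 0 1.1 50;-0.1 0 13.2 0 0 1.1 50;-0.1 0 13.2 0 0 1.1 50"

```text
time: 2.65
tool_pos: [437.7, -19.6, 150.0]
tool_rot: [[0.949, -0.316, 0.003], [-0.316, -0.949, -0.001], [0.003, 0.0, -1.0]]
contact_force: [0.4, 0.7, -0.2]
width: 0.5
```

```bash
python3 snap.py wrist w3
```

```text
2.65 [437.7 -19.6 150. ] [ 0.4  0.7 -0.2] 0.499910381633862
```

View pics/w3.png

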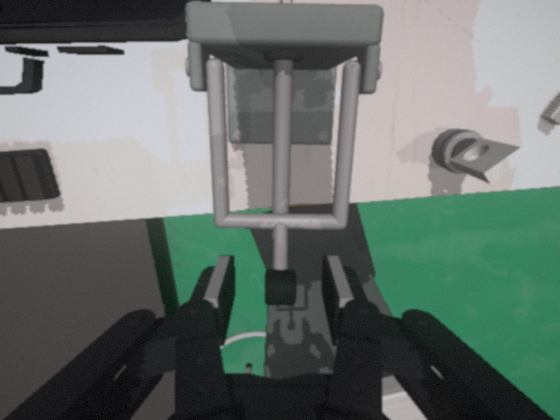

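Knob at (280,286), centred between the pads (inner edges 234 and 323). Closing.

step_arm --targets "0 0 0.3 0 0 0 20;0 0 0.3 0 0 0 0;0 0 0.3 0 0 0 0;0 0 0.3 0 0 0 0;0 0 0.3 0 0 0 0;0 0 0.3 0 0 0 0" --squeeze 35

```text
time: 3.3
tool_pos: [436.6, -19.7, 145.7]
tool_rot: [[0.949, -0.315, -0.001], [-0.315, -0.949, -0.002], [0.0, 0.002, -1.0]]
contact_force: [-3.8, -7.6, 2.5]
width: 0.153
```

```bash
python3 - <<'E'
from h import *
from workcell import robot
s=robot.sense();print(s["width"],s["tool_pos"],s["contact_force"])
R0=s["tool_rot"]
# stand axes in tool frame: x_st dir -> tool x ; shift sequence by arc
yaw=np.radians(-18.7)
f0=np.arctan2(26,94)
for d in range(8,121,8):
    f=f0+np.radians(d)
    dx=-97.5*np.cos(f)+94;dz=97.5*np.sin(f)-26
    w=np.array([np.cos(yaw)*dx,np.sin(yaw)*dx,dz]);print(d,(R0.T@w/10).round(1))
E
```

```text
0.15333421499102606 [436.55770431 -19.71467453 145.71511442] [-3.76021677 -7.58622514  2.49279521]
8 [ 0.5  0.  -1.3]
16 [ 1.1  0.  -2.5]
24 [ 1.9  0.  -3.6]
32 [ 2.8  0.  -4.6]
40 [ 3.9  0.  -5.4]
48 [ 5.   0.  -6.1]
56 [ 6.3  0.  -6.6]
64 [ 7.6  0.1 -7. ]
72 [ 9.   0.1 -7.1]
80 [10.3  0.1 -7.1]
88 [11.7  0.1 -6.9]
96 [13.   0.1 -6.5]
104 [14.2  0.1 -5.9]
112 [15.3  0.1 -5.1]
120 [16.4  0.1 -4.2]
```

step_arm --targets "0.5 0 -1.3 0 0 0 0;1.1 0 -2.5 0 0 0 0;1.9 0 -3.6 0 0 0 0;2.8 0 -4.6 0 0 0 0;3.9 0 -5.4 0 0 0 0;5.0 0 -6.1 0 0 0 0;6.3 0 -6.6 0 0 0 0;7.6 0 -7.0 0 0 0 0;7.6 0 -7.0 0 0 0 0"

```text
time: 4.2
tool_pos: [508.9, -44.9, 215.6]
tool_rot: [[0.949, -0.316, -0.002], [-0.316, -0.949, -0.004], [-0.001, 0.004, -1.0]]
contact_force: [-6.6, -10.7, 2.1]
width: 0.158
```

```bash
python3 snap.py wrist w4
```

```text
4.2 [508.9 -44.9 215.6] [ -6.6 -10.7   2.1] 0.15822873398161844
```

View pics/w4.png

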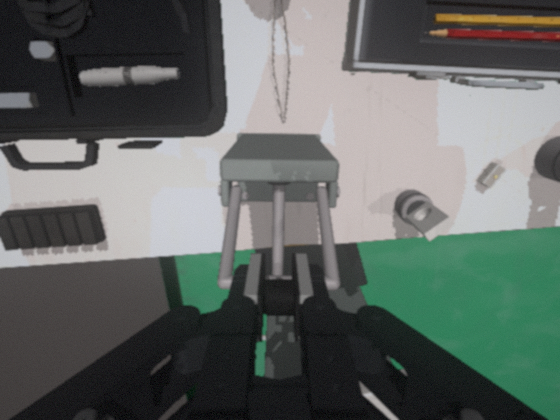

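Bail is following the knob. Continuing to about 112°.

step_arm --targets "1.4 0.1 -0.1 0 0 0 0;2.7 0.1 -0.1 0 0 0 0;4.1 0.1 0.1 0 0 0 0;5.4 0.1 0.5 0 0 0 0;6.6 0.1 1.1 0 0 0 0;7.7 0.1 1.9 0 0 0 0;7.7 0.1 1.9 0 0 0 0;7.7 0.1 1.9 0 0 0 0"

```text
time: 5.05
tool_pos: [582.3, -70.7, 197.7]
tool_rot: [[0.949, -0.317, 0.002], [-0.317, -0.949, -0.005], [0.004, 0.004, -1.0]]
contact_force: [-1.4, -12.0, 6.4]
width: 0.158
```

```bash
python3 snap.py wrist w5
```

```text
5.05 [582.3 -70.7 197.7] [ -1.4 -12.    6.4] 0.15842320556874986
```

View pics/w5.png

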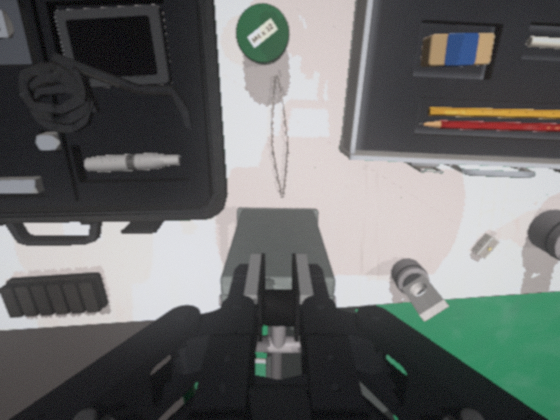

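Bail is swung past vertical (knob behind the hinge). Release, then lift.

step_arm --targets "0 0 0 0 0 0 45;0 0 0 0 0 0 45;0 0 0 0 0 0 45;0 0 -3 0 0 0 45;0 0 -7 0 0 0 45;0 0 -11 0 0 0 45;0 0 -11 0 0 0 45;0 0 -11 0 0 0 45"

```text
time: 5.9
tool_pos: [581.7, -67.8, 306.4]
tool_rot: [[0.949, -0.315, 0.001], [-0.315, -0.949, -0.0], [0.001, -0.0, -1.0]]
contact_force: [0.3, 0.3, -0.5]
width: 0.45
```

```bash
python3 snap.py wrist w6; python3 - <<'E'
from h import *
from workcell import robot
s=robot.sense()
move(s,(424.5,-343,200),Rdown(16.6))
E
```

```text
5.9 [581.7 -67.8 306.4] [ 0.3  0.3 -0.5] 0.4499933449208831
move cm [-6.19 31.07 10.54] deg [-3.000e-02  8.000e-02 -3.498e+01] dist 33.4
```

View pics/w6.png

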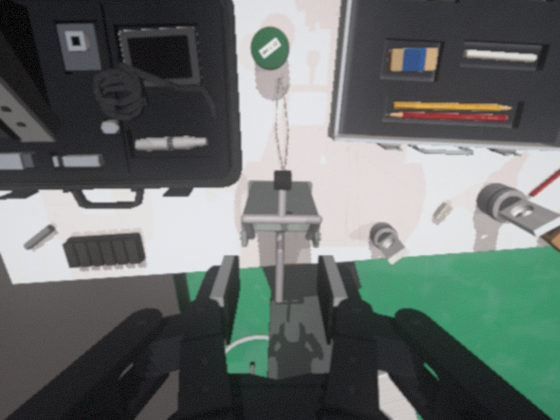

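Bail rests back by itself: knob at (282,180), peg free, tip near (280,300). Refining the stand pose from this view.

```bash
python3 -c "
import cv2
a=cv2.imread('pics/w6.png')[165:315,215:345];cv2.imwrite('pics/w6z.png',cv2.resize(a,None,fx=4,fy=4,interpolation=cv2.INTER_CUBIC))"
```

```text
(no output)
```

View pics/w6z.png

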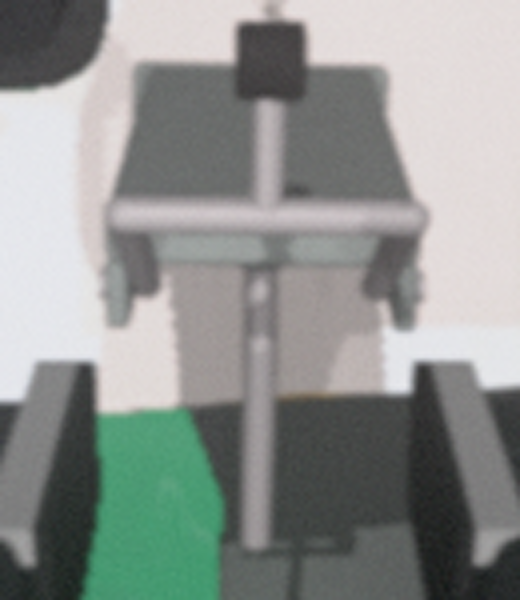

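```bash
python3 - <<'E'
from h import *
import pickle
s,c=pickle.load(open("pics/w6.pkl","rb"))
u=lambda *a:(np.array(a)+.5)/4-.5+[215,165]
th=2.2;f=th+np.arctan2(26,94)
k=(-8-97.5*np.cos(f),0,138.5+97.5*np.sin(f));b=-8-72*np.cos(th);bz=138.5+72*np.sin(th)
L=[k,(b,34,bz),(b,-34,bz),(-93,0,132)]
q=u((271,60),(108,215),(428,215),(257,545))
p,r=fit([(c,L,q)],[533,-53,-.32]);print(p,np.degrees(p[2]));print(r.round(2))
s2,c2=pickle.load(open("pics/w2.pkl","rb"))
u2=lambda *a:(np.array(a)+.5)/2.3-.5+[140,40]
L2=[(-80,30,138.5),(-80,-30,138.5),(-102,0,164.5),(16,40,147),(16,-40,147)]
p,r=fit([(c,L,q),(c2,L2,u2((242,290),(400,292),(318,367),(213,13),(445,20)))],[533,-53,-.32]);print(p,np.degrees(p[2]));print(r.round(2))
E
```

```text
[ 5.32957265e+02 -5.40843493e+01 -3.35217755e-01] -19.206562564397732
[[-0.09  0.09]
 [-0.8  -0.54]
 [ 0.6   0.53]
 [ 0.3  -0.06]]
[ 5.32691216e+02 -5.39352973e+01 -3.34477069e-01] -19.164124386856265
[[-0.22  0.45]
 [-0.89 -0.17]
 [ 0.48  0.83]
 [ 0.31  0.16]
 [ 0.51 -0.32]
 [-0.87  0.83]
 [ 0.4  -0.24]
 [-1.25 -0.65]
 [ 1.69 -0.24]]
```

```bash
python3 - <<'E'
from h import *
from workcell import robot
s=robot.sense()
move(s,(425.4,-343,200),Rdown(16.7))
E
```

```text
move cm [-6.11 31.04 10.54] deg [-3.000e-02  8.000e-02 -3.508e+01] dist 33.3
```

step_arm --targets "-1 4.4 0 0 0 -5 70;-2 8.9 0 0 0 -10 70;-3 13.3 0 0 0 -15 70;-4 17.8 1 0 0 -20 70;-5 22.2 3 0 0 -25 70;-5.6 26.7 6 0 0 -30 70;-6.1 31 8 0 0 -35 70;-6.1 31 10.5 0 0 -35 70;-6.1 31 10.5 0 0 -35 70;-6.1 31 10.5 0 0 -35 70;-6.1 31 10.5 0 0 -35 70"

```text
time: 7.05
tool_pos: [426.6, -342.4, 202.4]
tool_rot: [[0.958, 0.287, 0.001], [0.287, -0.958, -0.001], [0.001, 0.001, -1.0]]
contact_force: [0.1, -0.4, 0.3]
width: 0.701
```

```bash
python3 snap.py wrist w7; python3 - <<'E'
from h import *
from workcell import robot
s=robot.sense()
move(s,(425.4,-343,67),Rdown(16.7))
E
```

```text
7.05 [ 426.6 -342.4  202.4] [ 0.1 -0.4  0.3] 0.701368530975235
move cm [-1.500e-01 -1.000e-02  1.356e+01] deg [ 0.1  -0.05 -0.03] dist 13.6
```

View pics/w7.png

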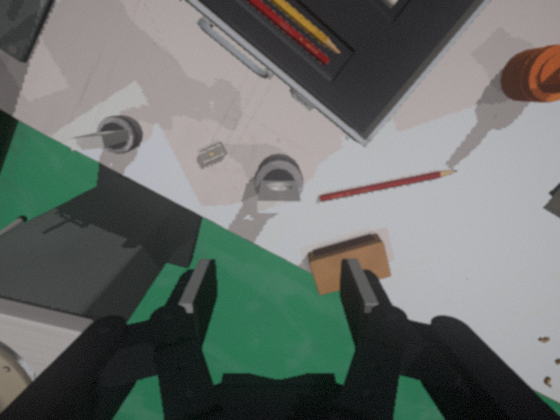

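step_arm --targets "-0.1 0 3.5 0 0 0 70;-0.1 0 7 0 0 0 70;-0.1 0 10.5 0 0 0 70;-0.1 0 13 0 0 0 70;-0.1 0 13.4 0 0 0 70;-0.1 0 13.4 0 0 0 70;-0.1 0 13.4 0 0 0 70"

```text
time: 7.8
tool_pos: [425.8, -343.8, 69.1]
tool_rot: [[0.958, 0.286, 0.002], [0.286, -0.958, -0.002], [0.001, 0.003, -1.0]]
contact_force: [0.7, -0.3, 0.5]
width: 0.701
```

```bash
python3 snap.py wrist w8; python3 - <<'E'
from h import *
import pickle
s,c=pickle.load(open("pics/w8.pkl","rb"))
print(proj(c,T([425.4,-343,.291],[(5,17,105),(5,-17,105),(-5,17,105),(-5,-17,105)])).round())
E
```

```text
7.8 [ 425.8 -343.8   69.1] [ 0.7 -0.3  0.5] 0.7010621338162394
[[232. 305.]
 [320. 305.]
 [234. 326.]
 [319. 326.]]
```

View pics/w8.png

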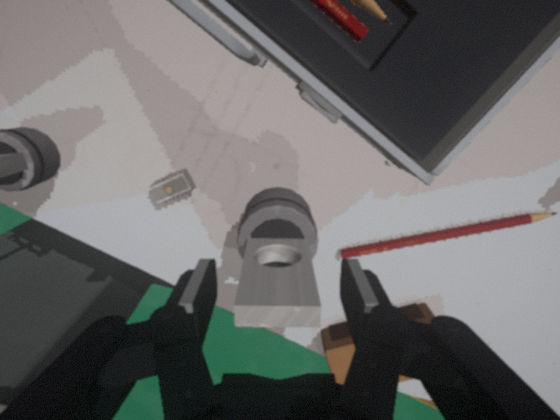

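Lug top seen at (236–320, 305–326), matching the prediction and centred between the fingers. Gripping.

step_arm --targets "0 0 0.1 0 0 0 45;0 0 0.1 0 0 0 30;0 0 0.1 0 0 0 30;0 0 0.1 0 0 0 30;0 0 0.1 0 0 0 30;0 0 0.1 0 0 0 30" --squeeze 70

```text
time: 8.45
tool_pos: [425.3, -343.7, 67.2]
tool_rot: [[0.958, 0.286, 0.001], [0.286, -0.958, -0.001], [0.001, 0.002, -1.0]]
contact_force: [-0.1, -0.7, 6.5]
width: 0.389
```

step_arm --targets "0 0 -2 0 0 0 30;0 0 -5 0 0 0 30;0 0 -9 0 0 0 30;0 0 -13 0 0 0 30;0 0 -15 0 0 0 30;0 0 -15 0 0 0 30;0 0 -15 0 0 0 30"

```text
time: 9.15
tool_pos: [424.6, -342.8, 215.0]
tool_rot: [[0.958, 0.286, -0.001], [0.286, -0.958, 0.001], [-0.001, -0.002, -1.0]]
contact_force: [-0.9, 0.3, -3.1]
width: 0.39
```

```bash
python3 snap.py wrist w9
```

```text
9.15 [ 424.6 -342.8  215. ] [-0.9  0.3 -3.1] 0.38999408021421456
```

View pics/w9.png

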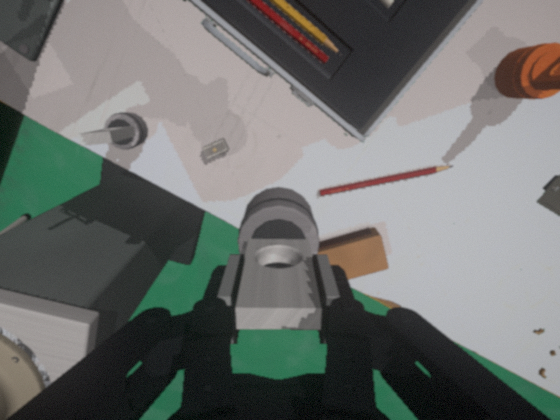

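```bash
python3 - <<'E'
from h import *
from workcell import robot
s=robot.sense()
p=[532.9,-53.9,np.radians(-19)]
move(s,loc(p,(-150,0,180)),Rdown(-19))
E
```

```text
move cm [  6.45 -33.29   3.53] deg [-0.14  0.12 35.59] dist 34.1
```

step_arm --targets "0.5 -2 0 0 0 2.5 30;1.1 -5.5 0 0 0 6.5 30;1.8 -9.2 0 0 0 10.5 30;2.5 -13 0 0 0 14.5 30;3.2 -16.7 0 0 0 18.5 30;3.9 -20.4 0.5 0 0 22.5 30;4.6 -24.1 1.2 0 0 26.5 30;5.3 -27.8 2 0 0 30.5 30;6 -31 2.8 0 0 33.5 30;6.45 -33.3 3.5 -0.1 0.1 35.6 30;6.45 -33.3 3.5 -0.1 0.1 35.6 30;6.45 -33.3 3.5 -0.1 0.1 35.6 30"

```text
time: 10.4
tool_pos: [391.1, -5.4, 180.3]
tool_rot: [[0.946, -0.324, -0.0], [-0.324, -0.946, -0.001], [-0.0, 0.001, -1.0]]
contact_force: [0.1, -0.5, -2.9]
width: 0.386
```

```bash
python3 snap.py wrist w10; python3 - <<'E'
from h import *
from workcell import robot
s=robot.sense()
p=[532.9,-53.9,np.radians(-19)]
move(s,loc(p,(-150,0,133)),Rdown(-19))
E
```

```text
10.4 [391.1  -5.4 180.3] [ 0.1 -0.5 -2.9] 0.386407145862789
move cm [-0.06 -0.07  4.77] deg [ 0.07 -0.05  0.02] dist 4.8
```

View pics/w10.png

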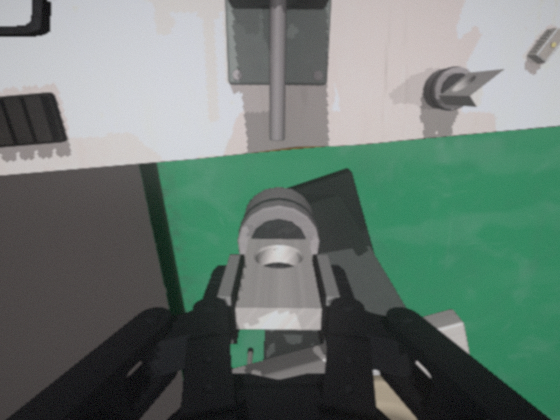

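step_arm --targets "0 0 2 0 0 0 30;0 0 4.2 0 0 0 30;0 0 4.8 0 0 0 30;0 0 4.8 0 0 0 30;0 0 4.8 0 0 0 30"

```text
time: 10.95
tool_pos: [392.2, -6.2, 134.0]
tool_rot: [[0.945, -0.326, 0.003], [-0.326, -0.945, -0.002], [0.003, 0.001, -1.0]]
contact_force: [-0.2, -0.2, -2.4]
width: 0.385
```

```bash
python3 snap.py wrist w11; python3 snap.py side s11; python3 - <<'E'
from h import *
import pickle
p=[532.9,-53.9,np.radians(-19)]
for n in("w10","w11","s11"):
    s,c=pickle.load(open(f"pics/{n}.pkl","rb"))
    print(n,proj(c,T(p,[(-93,0,130),(-93,0,134.5),(-60,0,134.5)])).round(1).tolist())
    tp=s["tool_pos"];print("eye pred",proj(c,tp-[0,0,4.2]).round(1))
a=cv2.imread('pics/s11.png')[140:250,200:310];cv2.imwrite('pics/s11z.png',cv2.resize(a,None,fx=5,fy=5,interpolation=cv2.INTER_CUBIC))
E
```

```text
10.95 [392.2  -6.2 134. ] [-0.2 -0.2 -2.4] 0.3850140239368938
11.0 [392.2  -6.1 134.1] [-0.2  0.3 -2. ] 0.3857999200238784
w10 [[277.4, 139.9], [277.4, 141.0], [277.4, 79.7]]
eye pred [[277.7 264.6]]
w11 [[276.0, 156.8], [275.9, 158.7], [275.7, 79.0]]
eye pred [[277.8 264.6]]
s11 [[235.2, 174.5], [235.1, 173.2], [246.7, 172.8]]
eye pred [[215.5 175.3]]
```

View pics/w11.png

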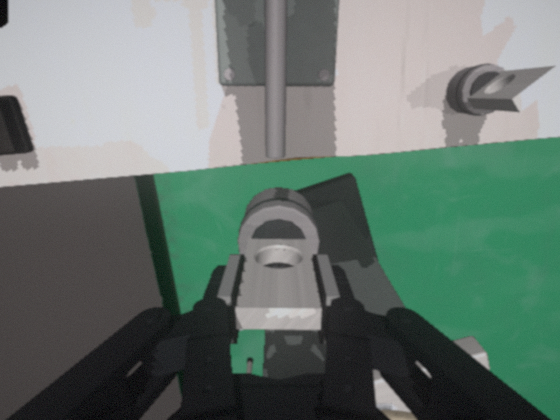

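View pics/s11z.png

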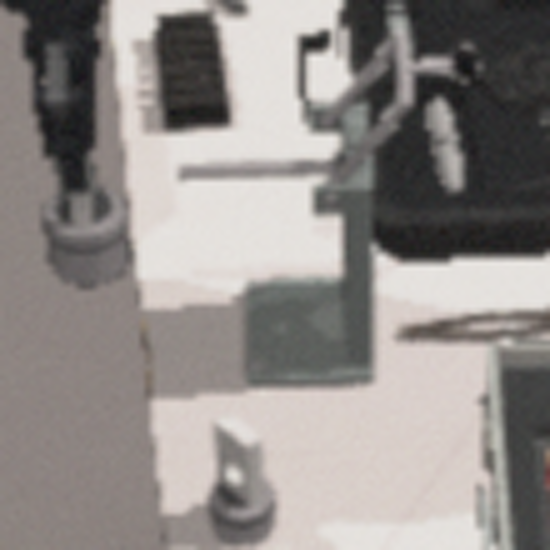

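Peg tip at (276,157) and eye line up in both views as predicted. Sliding on.

step_arm --targets "1 0 0 0 0 0 30;2.5 0 0 0 0 0 30;4 0 0 0 0 0 30;5.5 0 0 0 0 0 30;7 0 0 0 0 0 30;7.5 0 0 0 0 0 30;7.5 0 0 0 0 0 30"

```text
time: 11.75
tool_pos: [463.1, -30.4, 133.5]
tool_rot: [[0.945, -0.326, 0.002], [-0.326, -0.945, -0.002], [0.002, 0.001, -1.0]]
contact_force: [0.1, 0.4, -2.5]
width: 0.384
```

```bash
python3 snap.py wrist w12
```

```text
11.75 [463.1 -30.4 133.5] [ 0.1  0.4 -2.5] 0.38419809308980934
```

View pics/w12.png

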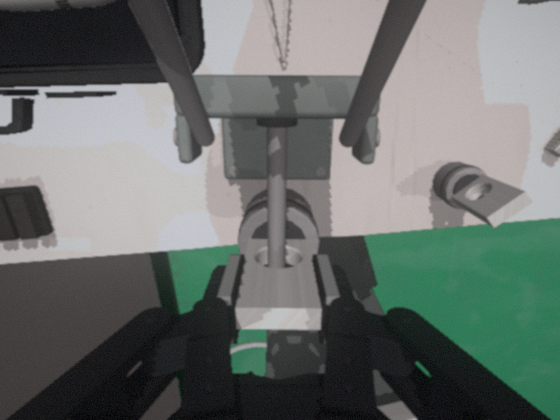

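Peg passes through the eye with no contact force. Going on to x ≈ −42.

step_arm --targets "1 0 0 0 0 0 30;2 0 0 0 0 0 30;3 0 0 0 0 0 30;3.2 0 0 0 0 0 30;3.2 0 0 0 0 0 30;3.2 0 0.3 0 0 0 30;3.2 0 0.6 0 0 0 30;3.2 0 0.6 0 0 0 30"

```text
time: 12.6
tool_pos: [492.6, -40.5, 127.3]
tool_rot: [[0.946, -0.326, 0.001], [-0.326, -0.946, -0.002], [0.002, 0.001, -1.0]]
contact_force: [-0.2, -0.4, -2.7]
width: 0.384
```

```bash
python3 snap.py wrist w13; python3 - <<'E'
from h import *
from workcell import robot
s=robot.sense();d=s["tool_pos"]-[532.9,-53.9,0]
print(Ro.from_euler('z',19,degrees=True).apply(d))
E
```

```text
12.6 [492.6 -40.5 127.3] [-0.2 -0.4 -2.7] 0.38365780959974194
[-42.42643599  -0.41750584 127.38764171]
```

View pics/w13.png

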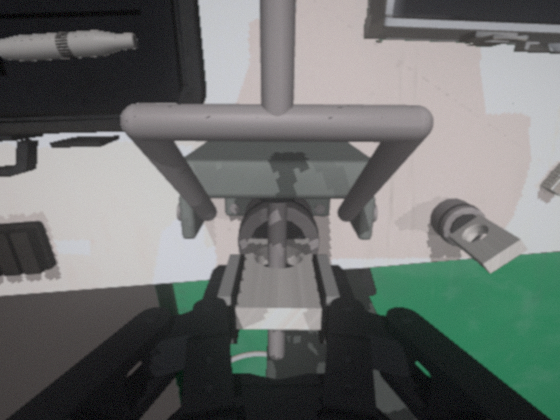

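step_arm --targets "0 0 0.1 0 0 0 30;0 0 0.1 0 0 0 30;0 0 0.1 0 0 0 30"

```text
time: 12.95
tool_pos: [492.9, -40.5, 127.0]
tool_rot: [[0.946, -0.325, 0.002], [-0.325, -0.946, -0.002], [0.002, 0.001, -1.0]]
contact_force: [-3.6, 0.5, 5.3]
width: 0.387
```

step_arm --targets "0 0 0.1 0 0 0 30;0 0 0.1 0 0 0 30;0 0 0.1 0 0 0 30"

```text
time: 13.25
tool_pos: [492.9, -40.5, 126.8]
tool_rot: [[0.946, -0.325, 0.002], [-0.325, -0.946, -0.002], [0.003, 0.001, -1.0]]
contact_force: [-5.5, 1.5, 14.8]
width: 0.393
```

Weight now rests on the peg (force reversed). Opening and lifting clear.

step_arm --targets "0 0 -0.1 0 0 0 45;0 0 -0.1 0 0 0 55;0 0 -0.1 0 0 0 65;0 0 -0.1 0 0 0 65;0 0 -0.1 0 0 0 65;0 0 -0.1 0 0 0 65"

```text
time: 13.85
tool_pos: [492.9, -40.6, 126.4]
tool_rot: [[0.946, -0.326, 0.002], [-0.326, -0.946, -0.002], [0.002, 0.001, -1.0]]
contact_force: [0.0, -0.1, 1.0]
width: 0.649
```

```bash
python3 snap.py wrist w14
```

```text
13.85 [492.9 -40.6 126.4] [ 0.  -0.1  1. ] 0.649461558435415
```

View pics/w14.png

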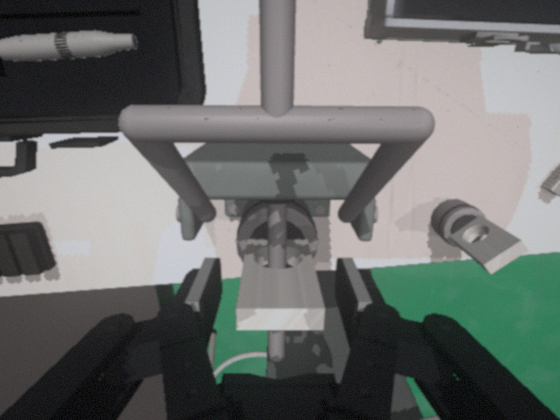

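Weight hangs on the peg with the lug centred between open fingers. Lift, then go over the knob.

step_arm --targets "0 0 -3 0 0 0 65;0 0 -7 0 0 0 65;0 0 -11 0 0 0 65;0 0 -15 0 0 0 65;3 0 -15.5 0 0 0 50;7 0 -15.5 0 0 0 50;11 0 -15.5 0 0 0 50;11 0 -15.5 0 0 0 50;11 0 -15.5 0 0 0 50"

```text
time: 14.8
tool_pos: [596.6, -76.1, 280.8]
tool_rot: [[0.945, -0.326, 0.0], [-0.326, -0.945, -0.001], [0.0, 0.001, -1.0]]
contact_force: [0.4, 0.8, -0.4]
width: 0.498
```

```bash
python3 snap.py wrist w15; python3 - <<'E'
from h import *
from workcell import robot
s=robot.sense()
import pickle
_,c=pickle.load(open("pics/w15.pkl","rb"))
p=[532.9,-53.9,np.radians(-19)]
print(proj(c,T(p,[(68.3,0,199.2),(34.4,34,196.7),(34.4,-34,196.7)])))
move(s,loc(p,(68.3,0,181)),Rdown(-19))
E
```

```text
14.8 [596.6 -76.1 280.8] [ 0.4  0.8 -0.4] 0.4978456841054928
[[277.46260833 210.84897527]
 [233.81962329 250.70343629]
 [321.26842407 250.62581647]]
move cm [ 0.12 -0.03 10.06] deg [ 0.06 -0.08  0.01] dist 10.1
```

View pics/w15.png

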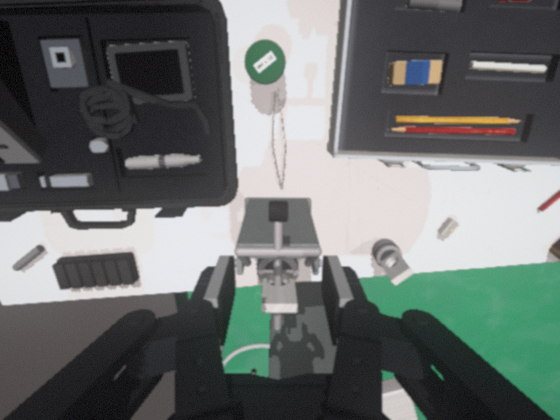

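step_arm --targets "0.1 0 3 0 0 0 50;0.1 0 6 0 0 0 50;0.1 0 9 0 0 0 50;0.1 0 10.1 0 0 0 50;0.1 0 10.1 0 0 0 50;0.1 0 10.1 0 0 0 50"

```text
time: 15.45
tool_pos: [598.1, -76.7, 182.7]
tool_rot: [[0.946, -0.325, 0.004], [-0.325, -0.946, -0.003], [0.005, 0.001, -1.0]]
contact_force: [0.2, 1.0, -0.0]
width: 0.501
```

```bash
python3 snap.py wrist w16
```

```text
15.45 [598.1 -76.7 182.7] [ 0.2  1.  -0. ] 0.5008877132096288
```

View pics/w16.png

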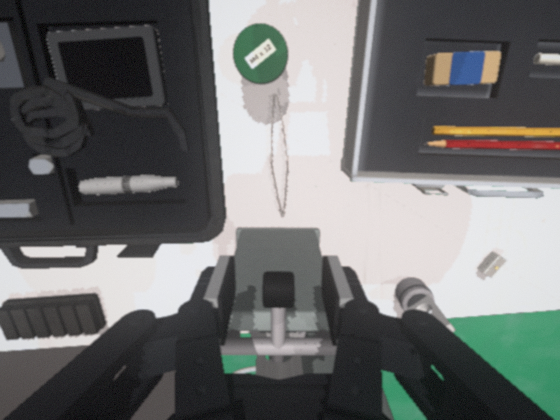

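step_arm --targets "0 0 0 0 0 0 20;0 0 0 0 0 0 0;0 0 0 0 0 0 0;0 0 0 0 0 0 0;0 0 0 0 0 0 0;0 0 0 0 0 0 0" --squeeze 35

```text
time: 16.1
tool_pos: [598.1, -76.6, 181.7]
tool_rot: [[0.946, -0.326, 0.003], [-0.326, -0.946, -0.002], [0.004, 0.001, -1.0]]
contact_force: [-0.9, 1.5, 6.2]
width: 0.157
```

```bash
python3 - <<'E'
import numpy as np
f0=np.arctan2(26,94);k=lambda d:np.array([-97.5*np.cos(f0+d),-97.5*np.sin(f0+d)])
a=2.2
for d in list(range(118,0,-8))+[3,1]:
    print(d,((k(np.radians(d))-k(a))/10).round(1))
E
```

```text
118 [-0.9 -1. ]
110 [-2.  -1.9]
102 [-3.1 -2.6]
94 [-4.4 -3.1]
86 [-5.7 -3.5]
78 [-7.  -3.7]
70 [-8.4 -3.7]
62 [-9.7 -3.4]
54 [-11.1  -3.1]
46 [-12.3  -2.5]
38 [-13.4  -1.8]
30 [-14.5  -0.9]
22 [-15.4   0.1]
14 [-16.1   1.3]
6 [-16.7   2.5]
3 [-16.9   3. ]
1 [-17.    3.3]
```

step_arm --targets "-0.9 0 -1 0 0 0 0;-2 0 -1.9 0 0 0 0;-3.1 0 -2.6 0 0 0 0;-4.4 0 -3.1 0 0 0 0;-5.7 0 -3.5 0 0 0 0;-7 0 -3.7 0 0 0 0;-8.4 0 -3.7 0 0 0 0;-9.7 0 -3.4 0 0 0 0;-11.1 0 -3.1 0 0 0 0;-12.3 0 -2.5 0 0 0 0;-12.3 0 -2.5 0 0 0 0"

```text
time: 17.2
tool_pos: [480.5, -35.5, 206.1]
tool_rot: [[0.946, -0.325, 0.003], [-0.325, -0.946, -0.001], [0.003, 0.0, -1.0]]
contact_force: [0.3, 4.5, 6.4]
width: 0.157
```

```bash
python3 snap.py wrist w17
```

```text
17.2 [480.5 -35.5 206.1] [0.3 4.5 6.4] 0.15676546594432242
```

View pics/w17.png

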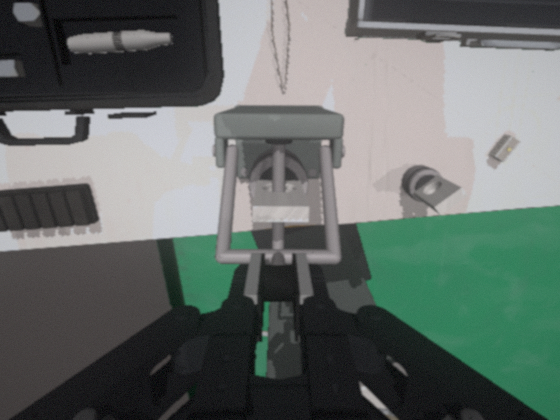

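Bail is coming forward over the lug, clear. Lowering to nearly shut.

step_arm --targets "-1.1 0 0.7 0 0 0 0;-2.2 0 1.6 0 0 0 0;-3.1 0 2.6 0 0 0 0;-3.8 0 3.8 0 0 0 0;-4.4 0 5 0 0 0 0;-4.6 0 5.5 0 0 0 0;-4.6 0 5.5 0 0 0 0;-4.6 0 5.5 0 0 0 0"

```text
time: 18.05
tool_pos: [437.3, -20.5, 150.5]
tool_rot: [[0.946, -0.326, 0.001], [-0.326, -0.946, 0.0], [0.001, -0.001, -1.0]]
contact_force: [-1.3, 8.3, 4.3]
width: 0.155
```

```bash
python3 snap.py wrist w18
```

```text
18.05 [437.3 -20.5 150.5] [-1.3  8.3  4.3] 0.1554521906423119
```

View pics/w18.png

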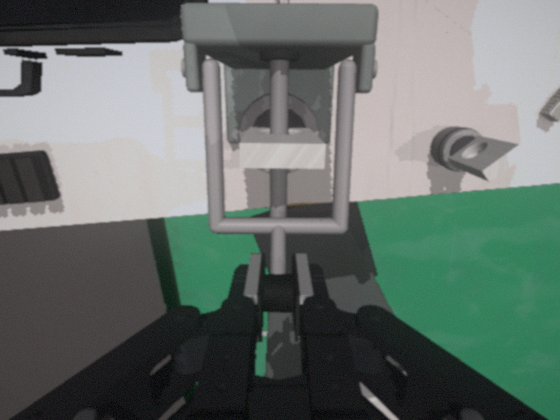

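Nearly shut, weight behind the crossbar. Release, let it drop, back off up and toward the robot.

step_arm --targets "0 0 0 0 0 0 50;0 0 0 0 0 0 50;0 0 0 0 0 0 50;0 0 0 0 0 0 50;0 0 -3 0 0 0 50;0 0 -7 0 0 0 50;0 0 -11 0 0 0 50;0 0 -13 0 0 0 50;0 0 -13 0 0 0 50;0 0 -13 0 0 0 50"

```text
time: 19.1
tool_pos: [437.6, -21.4, 279.8]
tool_rot: [[0.945, -0.326, 0.001], [-0.326, -0.945, -0.002], [0.002, 0.001, -1.0]]
contact_force: [-0.4, -0.3, -0.1]
width: 0.501
```

```bash
python3 snap.py wrist w19;python3 snap.py side s19; python3 - <<'E'
from h import *
import pickle
_,c=pickle.load(open("pics/w19.pkl","rb"))
p=[532.9,-53.9,np.radians(-19)]
print(proj(c,T(p,[(-80,30,138.5),(-80,-30,138.5),(-102,0,164.5),(-42,17,165),(-42,-17,165)])).round(1))
a=cv2.imread('pics/s19.png')[140:250,200:310];cv2.imwrite('pics/s19z.png',cv2.resize(a,None,fx=5,fy=5,interpolation=cv2.INTER_CUBIC))
E
```

```text
19.1 [437.6 -21.4 279.8] [-0.4 -0.3 -0.1] 0.5006449260498894
19.15 [437.4 -21.3 279.2] [-0.3 -0.5 -0.1] 0.505272636428464
[[243.8 166.9]
 [311.2 166.8]
 [277.5 199.4]
 [255.4 126.1]
 [299.3 126.1]]
```

View pics/w19.png

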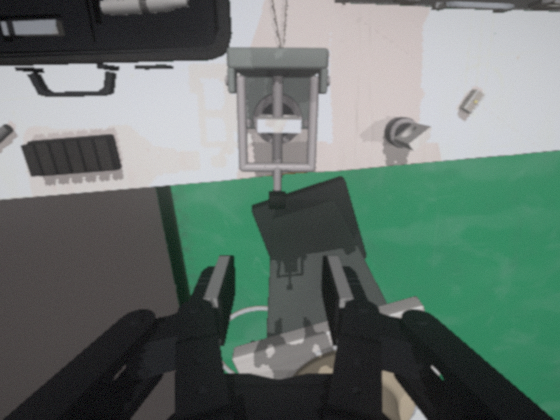

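View pics/s19z.png

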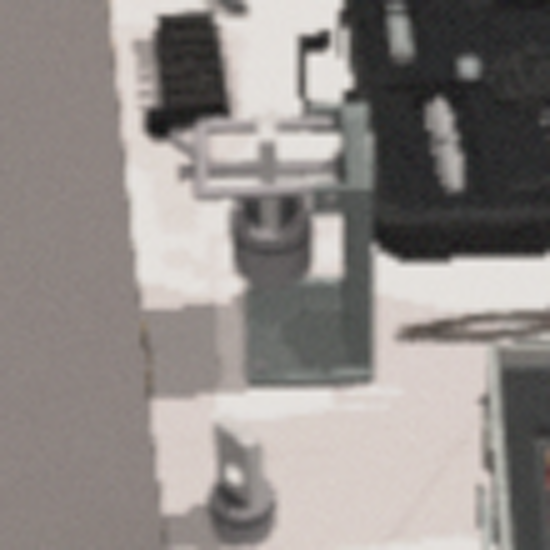

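The crossbar is at (241–315,168) and the knob at (277,199), both where a fully shut bail should appear. The lug is at (278,125) behind it, and the small weight hasn't moved. Handing in.

```bash
python3 -c "
from workcell import robot
print(robot.sign_off()); print(robot.sense()['time'])"
```

```text
the job is handed in; nothing more can be done
None
the job is handed in; nothing more can be done
```

The large weight is hanging on the keeper peg with the bail shut in front of it, and I have handed the job in, at about 19 s of the 61 s allowed.

- **Bail back:** I pinched the bail by its knob and swung it up and over. The next picture showed it resting back by itself.
- **Weight hung:** I lifted the large steel weight by its lug and slid its eye over the peg with no contact force. I lowered it at about 42 mm in front of the post until the peg took the load, then let go.
- **Bail shut:** I drew the bail forward over the weight, released it just short of shut so it dropped, and backed the arm off.

**Last checks:** In the wrist picture, the crossbar, knob and lug lay within about 4 pixels of where they should appear with the bail fully shut and the weight at 42 mm. The side picture agreed. The small weight was still standing where it was, and I did not touch the orange look-alike. The gripper was open, about 130 mm above where it had held the knob, with contact force near zero.

My estimates of how the stand is turned differed by about 1.5° between the first views and the close-ups. I used about -19°, from the close-ups. No check failed.

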